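Turn the counter book to the green panel

ROBOT

A 6-joint arm with a two-finger parallel gripper is mounted at the origin on a cart in front of the work surface, level with it; the furniture and walls round the work are solid. World frame = base frame: x ahead of the robot, y to its left, z up, the work surface at z = 0. Lengths are in m, angles in rad, forces in N, time in s.
With the tool pointing down it reaches from about 0.35 to 0.975 m from the base axis. Payload 4.9 kg.
Tool frame: the origin (TCP) lies midway between the tips of the shut fingers; the grasp point (between the pads) lies 19 mm behind it; z points along the fingers, y is the direction in which the jaws open and shut (so a half turn about z gives the same grasp; the last joint's range is limited). The gripper opens to 85 mm and grips with 20 to 120 N. Pads are 22 mm wide; open, the fingers measure 114 mm over their backs; the gripper's body (76 mm by 85 mm) begins 54 mm behind the grasp point. The pads swing forward as they close: fully open they stand 13 mm farther back than shut.
Start: joints at [-1.326, 0.053, 1.613, -0, 1.476, -0.119], TCP at [0.222, -0.584, 0.231] pointing down, gripper open.
Joint ranges: [-3.01, 3.01], [-1.01, 2.22], [0.06, 2.58], [-1.02, 4.17], [0.09, 2.62], [-3.14, 3.14]. Speed limits (rad/s): [2.57, 2.57, 3.14, 3.14, 3.14, 3.14].

INTERFACE

Orientations are given as a rotation vector (axis times angle).
In Python, from station import ctrl gives the robot as it stands.
- The arm moves only by the tool apply_moves, never from a script. Its argument "rows" is a list of rows, each a list of 6 numbers: the shift along the tool's x, y, z in cm, then the turn, a rotation vector about the tool's x, y, z in units of 5 degrees (1.0 is 5 degrees). In form: [[x, y, z, rx, ry, rz], ...]. A call has 1 to 20 rows; each row is the pose to reach, as a shift and turn from the pose measured when the call began, along the tool's axes at that moment; what a row does not reach only later rows make up. A row lasts 1/10 s, in which the tool goes at most 50 mm and 8.59 degrees, less where a joint would pass 70% of its speed; a pose out of reach is approached as far as the arm can. A call with a gripper value outside its range is refused whole. "grip" is the closure, from 0 (fully open) to 1 (shut), set as the call begins (left out, the last holds). The fingers move at their own pace and stop on an object; "squeeze" is the grip in N (left out, the last holds). Time passes only in rows, so rows that repeat a pose let the fingers close. It gives the time, the measured TCP pose, the force and the opening at its end, in the units of the state.
- ctrl.get_obs(): the state, without advancing time (a new reading comes with each control period).
- ctrl.get_image(name): name is "scene" or "top" or "wrist"; returns a dict with "color" (480x640x3 uint8, blue, green, red), "mtx" (3x3 intrinsics, pixels), "rvec" (rotation vector, rad) and "tvec" (3), from world to camera coordinates, as OpenCV has them. Camera axes: x right, y down, z forward; pixel columns grow to the right and rows downward; lengths in m; the calibration is good to about 2 mm. A picture is of the moment at which its call begins. There is no depth.
- ctrl.finish_job(): hands the job in, once; it reports no verdict.
The state is a dict: "t": time; "q": joint angles; "dq": joint speeds; "effort": joint torques, N m; "tool_pos": TCP position; "tool_rot": TCP orientation; "contact_force": force on the tool from outside, world axes, zero at the start; "wrist_torque": the same for the moment, N m; "opening": finger opening in m.
Only numpy, scipy, OpenCV 4.12 (cv2) and the standard library are available. Lean on these libraries where they do the work, as an engineer would, in place of code of your own. Each camera call takes 0.05 s, during which the arm holds its last target.

TASK

A customer asks about a cheese on the green page of the ring-bound counter book: open the book there. With the fingertips or the outside of the fingers, push the red-tabbed and the yellow-tabbed panels up by their tabs and over the rings, together or one after the other, until both lie flat on the left side, and leave the green-tabbed panel lying on the right. Do not pinch the panels, and leave everything else on the counter where it is.

Things in the scene. Friction and masses are not known exactly. Their poses are not given: they have to be found in the camera images.
- book: the counter book: a wooden riser 164 x 226 mm on two steel feet, top 58 mm above the counter, with a three-ring binding across its middle, an open cover and three rigid A6 panels. It is fastened and does not move. Origin on the counter under the middle of the riser; x = along the spine (away from the robot at yaw 0), y = across the spine towards the left half, z up
- spine (a point): middle of the spine, on the axis about which all panels turn, 72 mm above the counter; axes as the book's. Steel rings of radius 14 mm round it, at -50, 0 and +50 mm along it. Each panel is 4 mm thick (2 mm coloured board under a 2 mm white card), 148 mm along the spine, reaches 112 mm from the axis, and its coloured tab, 46 mm wide, 22 mm farther
- red_panel (a joint): hinge angle (rad) of the red panel, on top at the start: 0 = flat on the right half (-y of the book), 1.57 = upright, 3.14 = flat on the left half, the end of its travel. It starts at 0.05 to 0.12. Stiff in its rings (about 0.07 N m of friction; the panel weighs 0.08 kg), so it stays where it is left
- yellow_panel (a joint): hinge angle (rad) of the yellow panel, same values and stiffness. It lies directly under the red one at the start (0 to 0.03) and carries it along when raised; on the left it lies on top of the red one and presses it down
- green_panel (a joint): hinge angle (rad) of the green panel, directly under the yellow one, same values and stiffness. It starts at 0 and shall stay there
- red_tab (a point): middle of the outer edge of the red tab, half way through its thickness; axes as the book's while the panel lies at 0, turning with it; 134 mm from the spine axis. The red tab is at the far end of the panel's edge (52 mm beyond its middle). At 0 it is level with 5 mm above the spine axis (underside 75 mm above the counter); at 3.14, 5 mm below the axis
- yellow_tab (a point): middle of the outer edge of the yellow tab, half way through its thickness, at the middle of the panel's length; axes turn with the panel; 134 mm from the spine axis. At 0 and at 3.14 it is level with the axis (underside 70 mm above the counter). On the right half each tab sticks out 21 mm past the riser, with only the counter (or a low cheese wheel, 35 mm high) below
- green_tab (a point): middle of the outer edge of the green tab, half way through its thickness, at the near end of the panel's edge (52 mm before its middle); 134 mm from the spine axis, 5 mm below the axis at 0 (underside 65 mm above the counter)
- jam_jar: red jam jar with a white lid, 76 mm across, 112 mm tall, standing behind the book on the left; loose, stays where it is. Origin in the middle of its underside
- marker: green and white marker pen, 17 x 135 x 16 mm, lying in front on the left, beside the book; loose, stays where it is. Origin in the middle of its underside
- tongs: steel spring tongs, 46 x 217 x 22 mm, lying; loose, stays where it is. Origin in the middle of its underside
- ash_brick: grey ash-coated goat's cheese, a blunt four-sided block 57 x 63 x 54 mm, behind the book; loose, stays where it is. Origin in the middle of its underside
- pyramid: pale goat's cheese pyramid 76 x 78 mm, 80 mm tall, behind the book; loose, stays where it is. Origin in the middle of its underside
- slicer_grip (a point): middle of the wooden grip of the cheese slicer's wire bow, 20 mm above the counter, at the front of the slicer on the left (marble board 186 x 204 mm, 26 mm high, from 22 mm behind the grip; bow 262 mm wide, 46 mm high at most). The slicer is fixed; its bow lies down and could be lifted, but stays down

How it is judged:
At the end, for the whole second after the job is handed in: The red and the yellow panel both lie flat on the left half (hinge angle over 3.04 rad, that is within about 6 degrees of flat) and are at rest, and the green panel lies flat on the right half (under 0.08 rad) (value of joint each of red_panel, yellow_panel above 3.04 rad and value of joint green_panel below 0.08 rad and velocity of joint each of red_panel, yellow_panel below 0.05 rad/s); the robot touches nothing.
It fails at once if a panel is pinched: the fingers press on its printed front and on its board back at the same time, or on both side edges of a tab (((contact force between the fingers and red_card above 1.5 N or contact force between the fingers and red_tab_front above 1.5 N or contact force between the fingers and yellow_card above 1.5 N or contact force between the fingers and yellow_tab_front above 1.5 N) and (contact force between the fingers and red_board above 1.5 N or contact force between the fingers and red_tab_back above 1.5 N or contact force between the fingers and yellow_board above 1.5 N or contact force between the fingers and yellow_tab_back above 1.5 N)) or (contact force between the fingers and red_tab_far_side above 1.5 N and contact force between the fingers and red_tab_near_side above 1.5 N) or (contact force between the fingers and yellow_tab_far_side above 1.5 N and contact force between the fingers and yellow_tab_near_side above 1.5 N)).
It fails at once if the green panel is raised more than about 30 degrees (value of joint green_panel above 0.5 rad).
It fails at once if the bow of the cheese slicer is lifted more than 3 cm at its grip (distance of slicer_grip from where it was at the start of the episode above 0.03 m).
It fails at once if the jam jar, the ash-coated block, the pyramid, the marker or the tongs is moved more than 3 cm, lifted or carried (distance of any of jam_jar, ash_brick, pyramid, marker, tongs from where it was at the start of the episode above 0.03 m).
It also fails if it takes over 69 s, if anything falls off the work surface, if the arm or the gripper's body presses on something with over 40 N, if the wrist force passes 120 N, or if a joint passes its speed limit or range.

## Working session

There is one attempt and no reset: what is moved stays moved. The work goes in short steps, Python scripts to look and compute and a tool call to move; the robot and the scene stay as the last step left them, time stands still between calls to the robot, and variables do not carry over. Pictures are saved under pics/ and viewed, and the job is handed in when it is done.

Besides the shell and the picture viewer there is one more tool, called by a JSON object that holds its "op" and its "data", one argument or row to a line. apply_moves: Moves the arm, as the interface text tells. Its arguments: {"type":"object","properties":{"rows":{"type":"array","items":{"type":"array","items":{"type":"number"}}},"grip":{"type":"number"},"squeeze":{"type":"number"}},"required":["rows"]}

```bash
ls; mkdir -p pics; python3 - <<'E'
from station import ctrl
import cv2
o=ctrl.get_obs(); print({k:o[k] for k in('t','tool_pos','tool_rot','contact_force','opening')})
for n in('scene','top','wrist'):
    d=ctrl.get_image(n); cv2.imwrite(f'pics/a_{n}.png',d['color'])
E
```

```text
pics
{'t': 0.0, 'tool_pos': array([ 0.22224111, -0.5834848 ,  0.23006434]), 'tool_rot': array([-3.08772655e+00, -5.67966202e-01,  1.76131725e-04]), 'contact_force': array([0.42123662, 0.02851576, 0.51715782]), 'opening': 0.08525927962343838}
```

View pics/a_scene.png

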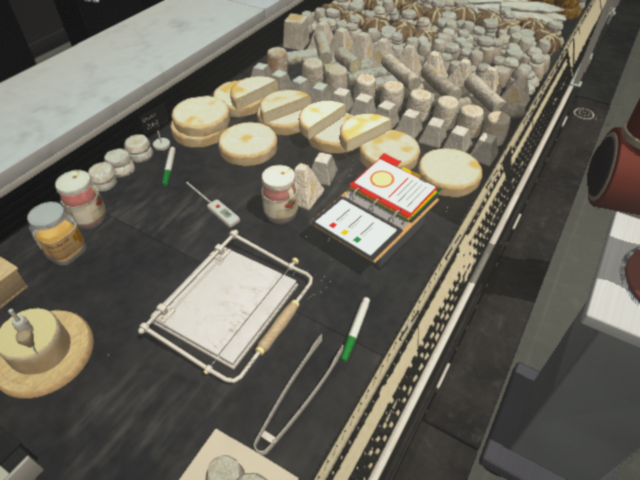

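View pics/a_top.png

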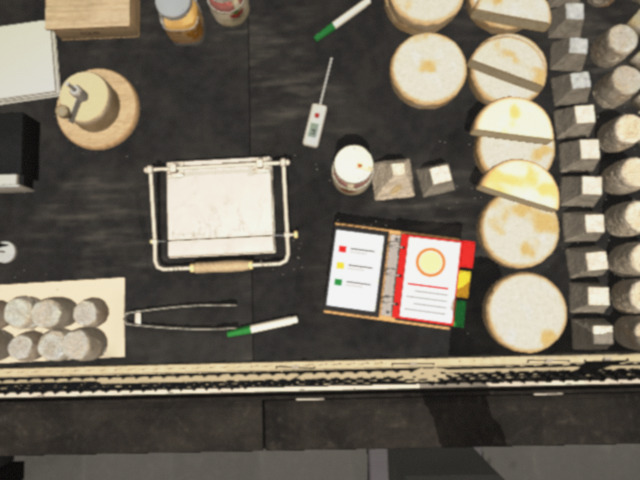

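View pics/a_wrist.png

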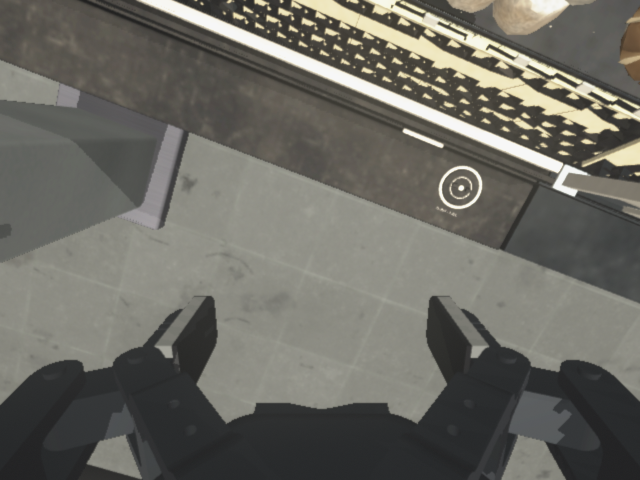

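The top view shows the book at about (395,277), with tabs at red (467,252), yellow (463,284) and green (460,313). There are cheese wheels to the right at (520,230) and (525,312). Next I'll measure the tabs and panel with colour masks and rays.

```bash
cat > h.py <<'E'
import cv2,numpy as np
from station import ctrl
from scipy.spatial.transform import Rotation as Ro
def ray(d,uv):
    R=cv2.Rodrigues(np.asarray(d['rvec'],float))[0]; t=np.asarray(d['tvec'],float).ravel()
    v=R.T@np.linalg.inv(d['mtx'])@np.array([uv[0],uv[1],1.0]); return -R.T@t,v
def onz(d,uv,z):
    c,v=ray(d,uv); return c+v*(z-c[2])/v[2]
def proj(d,P):
    return cv2.projectPoints(np.asarray(P,float).reshape(-1,1,3),np.asarray(d['rvec'],float),np.asarray(d['tvec'],float),d['mtx'],None)[0].reshape(-1,2)
E
python3 - <<'E'
from h import *
d=ctrl.get_image('top'); im=d['color']
hsv=cv2.cvtColor(im,cv2.COLOR_BGR2HSV)
c,_=ray(d,(320,240)); print('cam',c)
roi=np.zeros(im.shape[:2],np.uint8); roi[215:340,310:485]=255
M={'red':cv2.inRange(hsv,(0,180,90),(6,255,255))|cv2.inRange(hsv,(174,180,90),(180,255,255)),'yel':cv2.inRange(hsv,(20,170,120),(33,255,255)),'grn':cv2.inRange(hsv,(45,120,50),(85,255,255))}
for (n,m),z in zip(M.items(),(.085,.072,.067)):
    m=m&roi
    cs,_=cv2.findContours(m,cv2.RETR_EXTERNAL,cv2.CHAIN_APPROX_NONE)
    for k in cs:
        if cv2.contourArea(k)>40:
            r=cv2.minAreaRect(k); b=cv2.boxPoints(r)
            print(n,cv2.contourArea(k),np.round(r[0]),np.round(b).tolist(),[np.round(onz(d,p,z)[:2],3).tolist() for p in b])
cv2.imwrite('pics/b.png',cv2.resize(im[205:345,300:500],None,fx=4,fy=4,interpolation=cv2.INTER_CUBIC))
E
```

```text
cam [0.53887942 0.27760505 1.00260515]
red 335.0 [466. 254.] [[459.0, 240.0], [474.0, 240.0], [474.0, 268.0], [459.0, 268.0]] [[0.638, 0.053], [0.637, 0.027], [0.588, 0.03], [0.589, 0.055]]
red 355.0 [401. 276.] [[392.0, 318.0], [398.0, 233.0], [409.0, 234.0], [403.0, 318.0]] [[0.507, 0.174], [0.653, 0.158], [0.651, 0.139], [0.505, 0.156]]
yel 173.5 [464. 280.] [[458.0, 270.0], [470.0, 270.0], [470.0, 289.0], [458.0, 289.0]] [[0.586, 0.054], [0.586, 0.033], [0.553, 0.035], [0.553, 0.056]]
grn 223.0 [460. 313.] [[454.0, 326.0], [457.0, 300.0], [466.0, 301.0], [463.0, 327.0]] [[0.488, 0.066], [0.535, 0.058], [0.533, 0.042], [0.486, 0.049]]
```

View pics/b.png

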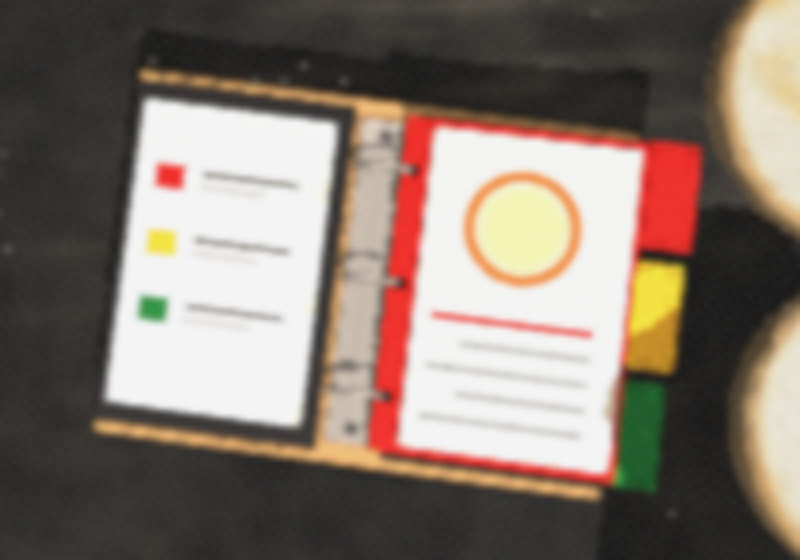

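```bash
python3 - <<'E'
from h import *
d=ctrl.get_image('top')
f=lambda p:(300+p[0]/4-.4,205+p[1]/4-.4)
Y=[onz(d,f(p),.074)[:2] for p in((687,265),(676,375))]
G=[onz(d,f(p),.069)[:2] for p in((665,383),(655,492))]
R=[onz(d,f(p),.089)[:2] for p in((703,145),(693,255))]
for n,q in zip('RYG',(R,Y,G)):
    print(n,np.round(q,4).tolist(),'mid',np.round(np.mean(q,0),4),'len',np.linalg.norm(q[0]-q[1]))
# riser corners z=.058 : left-top, left-bottom, right-bottom
for p in((140,70),(93,430),(603,497),(638,137)): print('riser',np.round(onz(d,f(p),.058),4))
for p in((145,95),(105,403),(350,108),(300,430)): print('cover',np.round(onz(d,f(p),.065),4))
E
```

```text
R [[0.6354, 0.0258], [0.5877, 0.0328]] mid [0.6115 0.0293] len 0.048163913911528175
Y [[0.5842, 0.0316], [0.5363, 0.0391]] mid [0.5603 0.0353] len 0.048460330947532645
G [[0.5329, 0.0428], [0.4857, 0.0497]] mid [0.5093 0.0462] len 0.04770682565758299
riser [0.6805 0.2687 0.058 ]
riser [0.5186 0.2946 0.058 ]
riser [0.4835 0.0699 0.058 ]
riser [0.6431 0.0459 0.058 ]
cover [0.668  0.2669 0.065 ]
cover [0.5305 0.2888 0.065 ]
cover [0.6593 0.1751 0.065 ]
cover [0.5164 0.2029 0.065 ]
```

```bash
cat >> h.py <<'E'
yaw=-0.154; S=np.array([.581,.169,.072])
ex=np.array([np.cos(yaw),np.sin(yaw),0]); ey=np.array([-np.sin(yaw),np.cos(yaw),0]); ez=np.array([0,0,1.])
def want(u,v,z,phi):
    # tool y along +ex, z down tilted phi deg toward +ey
    p=np.radians(phi); zt=-ez*np.cos(p)+ey*np.sin(p); yt=ex; xt=np.cross(yt,zt)
    return np.array([S[0],S[1],0])+u*ex+v*ey+np.array([0,0,z]), Ro.from_matrix(np.c_[xt,yt,zt])
def delta(*targets):
    o=ctrl.get_obs(); P=np.array(o['tool_pos']); R=Ro.from_rotvec(o['tool_rot'])
    for t in targets:
        p,r=want(*t); print(t,'->',np.round(R.inv().apply(p-P)*100,1).tolist(),np.round(np.degrees((R.inv()*r).as_rotvec())/5,1).tolist())
def state():
    o=ctrl.get_obs(); P=np.array(o['tool_pos'])-[S[0],S[1],0]; z=Ro.from_rotvec(o['tool_rot']).as_matrix()
    print('t',round(o['t'],2),'uvz',np.round([P@ex,P@ey,P[2]],4),'phi',np.round(np.degrees(np.arctan2(z[:,2]@ey,-z[2,2])),1),'y.ex',round(float(z[:,1]@ex),3),'q',np.round(o['q'],2),'F',np.round(o['contact_force'],1),'Fb',np.round([o['contact_force']@ex,o['contact_force']@ey],1),'op',round(o['opening'],4))
E
python3 - <<'E'
from h import *
state(); delta((0,-.22,.25,0),(0,-.22,.25,35))
E
```

```text
t 0.25 uvz [-0.239  -0.7989  0.2307] phi 0.1 y.ex 0.495 q [-1.33  0.05  1.61 -0.    1.48 -0.12] F [-0.3  0.   0.3] Fb [-0.3 -0. ] op 0.0854
(0, -0.22, 0.25, 0) -> [49.4, -38.5, -1.9] [-0.0, -0.0, -12.1]
(0, -0.22, 0.25, 35) -> [49.4, -38.5, -1.9] [3.7, 6.3, -11.7]
```

{"op": "apply_moves", "data": {
  "rows": [
    [5,-4,-4,0,0,-1],
    [10,-8,-6,0,0,-2.5],
    [14,-11,-6,0,0,-4],
    [18,-14,-6,0,0,-5.5],
    [22,-17,-6,0,0,-7],
    [26,-20,-5,0,0,-8.5],
    [30,-23,-5,0,0,-10],
    [34,-26.5,-4,0,0,-11],
    [38,-29.5,-3,0,0,-12],
    [42,-32.5,-2,0,0,-12],
    [46,-35.5,-2,0,0,-12],
    [49,-38.5,-2,0,0,-12],
    [49.4,-38.5,-2,0,0,-12],
    [49.4,-38.5,-2,0,0,-12]
  ],
  "grip": 1
}}

```text
t: 1.65
tool_pos: [0.5482, -0.0442, 0.2505]
tool_rot: [-2.384, -2.042, -0.002]
contact_force: [-0.5, -0.2, -1.0]
opening: 0.0
```

```bash
python3 - <<'E'
from h import *
state(); delta((0,-.22,.20,40),(0,-.17,.15,40))
E
```

```text
t 1.65 uvz [ 0.0003 -0.2158  0.2505] phi 0.1 y.ex 1.0 q [-0.22 -0.14  1.76  0.    1.51 -0.06] F [-0.5 -0.2 -1. ] Fb [-0.5 -0.3] op 0.0
(0, -0.22, 0.2, 40) -> [-0.4, -0.0, 5.1] [-0.0, 8.0, -0.0]
(0, -0.17, 0.15, 40) -> [4.6, -0.0, 10.1] [-0.0, 8.0, -0.0]
```

Now I'll tilt by 40° in place, staying high.

{"op": "apply_moves", "data": {
  "rows": [
    [0,0,0,0,1.5,0],
    [0,0,0,0,3,0],
    [0,0,0,0,4.5,0],
    [-0.5,0,0,0,6,0],
    [-0.5,0,0,0,7.5,0],
    [-0.5,0,0,0,8,0],
    [-0.5,0,0,0,8,0],
    [-0.5,0,0,0,8,0]
  ]
}}

```text
t: 2.45
tool_pos: [0.5473, -0.0497, 0.2505]
tool_rot: [-1.971, -1.686, -0.718]
contact_force: [-0.2, 1.3, -0.2]
opening: -0.0001
```

```bash
python3 - <<'E'
from h import *
state(); delta((0,-.17,.10,40),(0,-.135,.04,40))
d=ctrl.get_image('scene'); cv2.imwrite('pics/c.png',d['color'])
d=ctrl.get_image('top'); cv2.imwrite('pics/ct.png',d['color'])
d=ctrl.get_image('wrist'); cv2.imwrite('pics/cw.png',d['color'])
E
```

```text
t 2.45 uvz [ 0.0003 -0.2213  0.2505] phi 40.1 y.ex 1.0 q [-0.54 -0.05  1.8   0.64  1.68 -0.41] F [-0.2  1.3 -0.2] Fb [-0.4  1.3] op -0.0001
(0, -0.17, 0.1, 40) -> [-5.8, -0.0, 14.8] [-0.0, -0.0, -0.0]
(0, -0.135, 0.04, 40) -> [-6.9, -0.0, 21.7] [-0.0, -0.0, -0.0]
```

View pics/c.png

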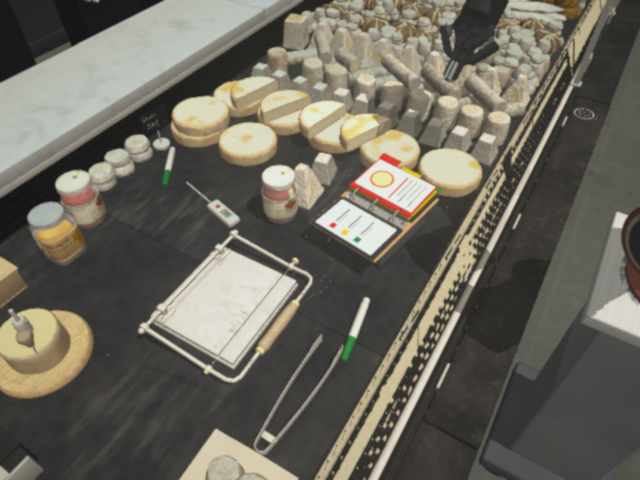

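View pics/ct.png

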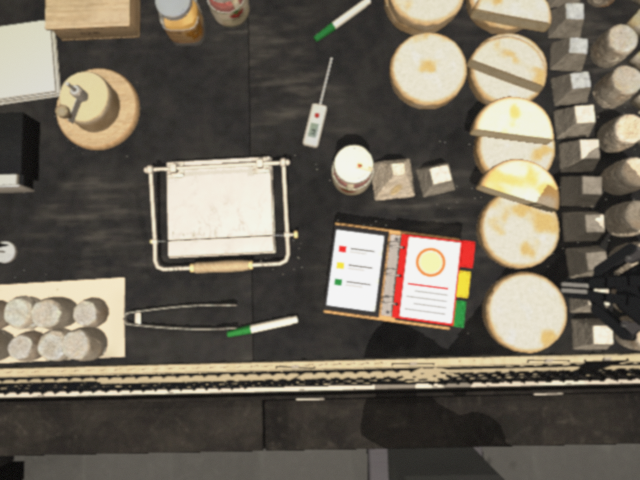

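View pics/cw.png

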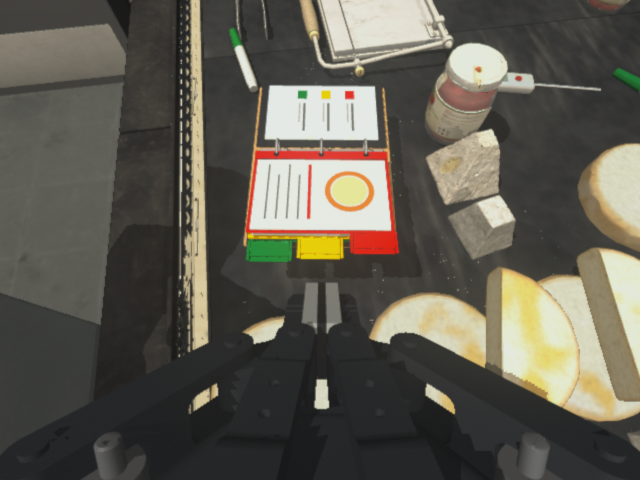

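The wrist view shows the shut fingers at (322,290), lined up with the yellow tab at (320,248). I'll come in along the tool axis until the tips are under the tab.

```bash
python3 - <<'E'
from h import *
delta((0,-.201,.119,40),(0,-.136,.043,40))
E
```

```text
(0, -0.201, 0.119, 40) -> [-7.0, -0.1, 11.4] [-0.0, -0.0, 0.0]
(0, -0.136, 0.043, 40) -> [-6.9, -0.0, 21.4] [-0.0, -0.0, 0.0]
```

{"op": "apply_moves", "data": {
  "rows": [
    [-2.5,0,4,0,0,0],
    [-5,0,8,0,0,0],
    [-7,0,11.4,0,0,0],
    [-7,0,14,0,0,0],
    [-7,0,16,0,0,0],
    [-6.9,0,18,0,0,0],
    [-6.9,0,19.5,0,0,0],
    [-6.9,0,20.5,0,0,0],
    [-6.9,0,21.2,0,0,0],
    [-6.9,0,21.4,0,0,0],
    [-6.9,0,21.4,0,0,0]
  ]
}}

```text
t: 3.7
tool_pos: [0.5609, 0.0349, 0.0434]
tool_rot: [-1.969, -1.69, -0.719]
contact_force: [-0.4, 0.5, -0.1]
opening: -0.0001
```

```bash
python3 - <<'E'
from h import *
state(); delta((0,-.136,.06,40),(0,-.136,.08,40))
for n in('top','wrist'):
    d=ctrl.get_image(n); im=d['color']
    if n=='top': im=cv2.resize(im[205:345,320:600],None,fx=2.8,fy=2.8,interpolation=cv2.INTER_CUBIC)
    cv2.imwrite(f'pics/d_{n}.png',im)
E
```

```text
t 3.7 uvz [ 0.0007 -0.1356  0.0434] phi 40.1 y.ex 1.0 q [-0.4   0.18  1.94  0.71  1.3  -0.54] F [-0.4  0.5 -0.1] Fb [-0.4  0.4] op -0.0001
(0, -0.136, 0.06, 40) -> [1.0, -0.1, -1.3] [0.0, -0.0, 0.0]
(0, -0.136, 0.08, 40) -> [2.3, -0.1, -2.8] [0.0, -0.0, 0.0]
```

View pics/d_top.png

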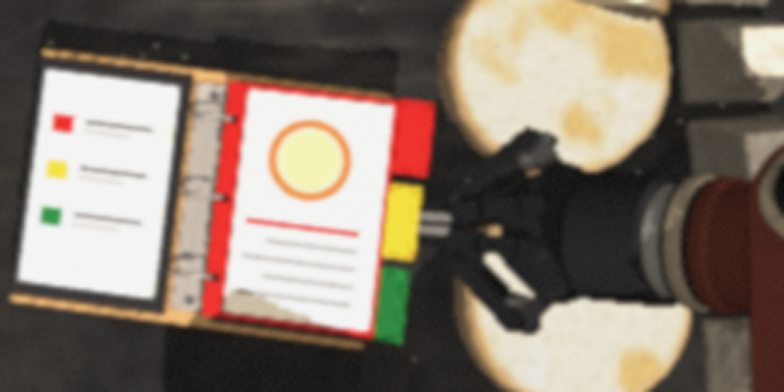

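View pics/d_wrist.png

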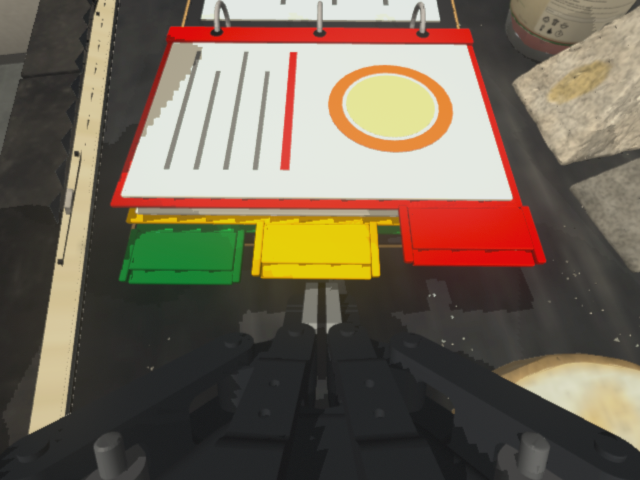

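The top view has the tips going under the yellow tab, and the wrist view shows fingers at columns 302–345 against the tab at 255–380. Green and red are clear. Next I'll compute the arc path.

```bash
cat >> h.py <<'E'
def tcp(th,phi,r=.122,pen=0.0,s=.012,h=.011):
    t,f=np.radians(th),np.radians(phi)
    p=np.array([-np.cos(t),np.sin(t)]); nf=np.array([np.sin(t),np.cos(t)]); n=np.array([np.cos(f),np.sin(f)]); zt=np.array([np.sin(f),-np.cos(f)])
    if th+phi<90: K=.134*p-(.002-pen)*nf+s*zt
    else: K=r*p-(.002-pen)*nf
    c=K-h*n if th+phi<=180 else K+h*n
    return 0.,c[0],c[1]+S[2],phi
E
python3 - <<'E'
from h import *
delta(*[tcp(t,40) for t in(-4,0,4,8,13,18,23,28,33,38,43,48,53,58,63)])
E
```

```text
(0.0, np.float64(-0.13424710734539846), np.float64(0.044394307393787885), 40) -> [0.2, -0.1, 0.1] [0.0, -0.0, 0.0]
(0.0, np.float64(-0.1347130375580703), np.float64(0.05373680297602033), 40) -> [0.7, -0.1, -0.7] [0.0, -0.0, 0.0]
(0.0, np.float64(-0.134526133240375), np.float64(0.06308904235721347), 40) -> [1.3, -0.1, -1.4] [0.0, -0.0, 0.0]
(0.0, np.float64(-0.13368730497136086), np.float64(0.07240546236718595), 40) -> [2.0, -0.1, -2.1] [0.0, -0.0, 0.0]
(0.0, np.float64(-0.13172852834797955), np.float64(0.08393150412852778), 40) -> [2.9, -0.1, -2.8] [0.0, -0.0, 0.0]
(0.0, np.float64(-0.12877264473037078), np.float64(0.09524296718967298), 40) -> [3.9, -0.1, -3.5] [0.0, -0.0, 0.0]
(0.0, np.float64(-0.12484215017767585), np.float64(0.10625376448667813), 40) -> [4.9, -0.1, -4.1] [0.0, -0.0, 0.0]
(0.0, np.float64(-0.1199669581267383), np.float64(0.11688009720361185), 40) -> [5.9, -0.1, -4.6] [0.0, -0.0, 0.0]
(0.0, np.float64(-0.11418417173278717), np.float64(0.1270410925321431), 40) -> [7.0, -0.1, -5.0] [0.0, -0.0, 0.0]
(0.0, np.float64(-0.10753780149202234), np.float64(0.1366594191624451), 40) -> [8.1, -0.1, -5.3] [0.0, -0.0, 0.0]
(0.0, np.float64(-0.10007843029516413), np.float64(0.14566187582115678), 40) -> [9.3, -0.1, -5.5] [0.0, -0.0, 0.0]
(0.0, np.float64(-0.09186282846111209), np.float64(0.15397994837727344), 40) -> [10.5, -0.1, -5.6] [0.0, -0.0, 0.0]
(0.0, np.float64(-0.08344519271895325), np.float64(0.1611592384729137), 40) -> [11.6, -0.1, -5.6] [0.0, -0.0, 0.0]
(0.0, np.float64(-0.07477273530307262), np.float64(0.16733136549606564), 40) -> [12.6, -0.1, -5.5] [0.0, -0.0, 0.0]
(0.0, np.float64(-0.06559534289091021), np.float64(0.17272415124494983), 40) -> [13.7, -0.1, -5.4] [0.0, -0.0, 0.0]
```

{"op": "apply_moves", "data": {
  "rows": [
    [0.4,-0.1,-0.3,0,0,0],
    [0.8,-0.1,-0.7,0,0,0],
    [1.3,-0.1,-1.3,0,0,0],
    [2.0,-0.1,-2.1,0,0,0],
    [2.9,-0.1,-2.8,0,0,0],
    [3.9,-0.1,-3.5,0,0,0],
    [4.4,-0.1,-3.8,0,0,0],
    [4.4,-0.1,-3.8,0,0,0]
  ]
}}

```text
t: 4.6
tool_pos: [0.5623, 0.0441, 0.1028]
tool_rot: [-1.97, -1.692, -0.722]
contact_force: [0.3, -0.2, -0.2]
opening: 0.0001
```

```bash
python3 - <<'E'
from h import *
state(); delta(*[tcp(t,40) for t in(23,28,33,38,43,48,53,58,63,68,73,78,83,88,93,98,103)])
for n in('top','wrist'):
    d=ctrl.get_image(n); im=d['color']
    if n=='top': im=cv2.resize(im[205:345,320:600],None,fx=2.8,fy=2.8,interpolation=cv2.INTER_CUBIC)
    cv2.imwrite(f'pics/e_{n}.png',im)
E
```

```text
t 4.6 uvz [ 0.0007 -0.1262  0.1028] phi 40.1 y.ex 1.0 q [-0.38  0.08  1.93  0.7   1.37 -0.46] F [ 0.3 -0.2 -0.2] Fb [ 0.3 -0.2] op 0.0001
(0.0, np.float64(-0.12484215017767585), np.float64(0.10625376448667813), 40) -> [0.3, -0.1, -0.2] [0.0, -0.0, 0.0]
(0.0, np.float64(-0.1199669581267383), np.float64(0.11688009720361185), 40) -> [1.4, -0.1, -0.7] [0.0, -0.0, 0.0]
(0.0, np.float64(-0.11418417173278717), np.float64(0.1270410925321431), 40) -> [2.5, -0.1, -1.1] [0.0, -0.0, 0.0]
(0.0, np.float64(-0.10753780149202234), np.float64(0.1366594191624451), 40) -> [3.6, -0.1, -1.4] [0.0, -0.0, 0.0]
(0.0, np.float64(-0.10007843029516413), np.float64(0.14566187582115678), 40) -> [4.8, -0.1, -1.6] [0.0, -0.0, 0.0]
(0.0, np.float64(-0.09186282846111209), np.float64(0.15397994837727344), 40) -> [5.9, -0.0, -1.7] [0.0, -0.0, 0.0]
(0.0, np.float64(-0.08344519271895325), np.float64(0.1611592384729137), 40) -> [7.0, -0.0, -1.7] [0.0, -0.0, 0.0]
(0.0, np.float64(-0.07477273530307262), np.float64(0.16733136549606564), 40) -> [8.1, -0.0, -1.6] [0.0, -0.0, 0.0]
(0.0, np.float64(-0.06559534289091021), np.flo
[... 293 characters left out ...]
0, 0.0]
(0.0, np.float64(-0.03574801035554302), np.float64(0.18384752020133682), 40) -> [12.1, -0.0, -0.4] [0.0, -0.0, 0.0]
(0.0, np.float64(-0.025279641073019395), np.float64(0.18577622810687905), 40) -> [13.1, -0.0, 0.1] [0.0, -0.0, 0.0]
(0.0, np.float64(-0.014683009126052082), np.float64(0.18678521819637273), 40) -> [13.9, -0.0, 0.8] [0.0, -0.0, 0.0]
(0.0, np.float64(-0.004038761282178758), np.float64(0.18686681144599196), 40) -> [14.8, -0.0, 1.4] [0.0, -0.0, 0.0]
(0.0, np.float64(0.006572093305336075), np.float64(0.18602038688183978), 40) -> [15.5, -0.0, 2.2] [0.0, -0.0, 0.0]
(0.0, np.float64(0.017068799626072308), np.float64(0.1842523863059345), 40) -> [16.2, -0.0, 3.0] [0.0, -0.0, 0.0]
```

View pics/e_top.png

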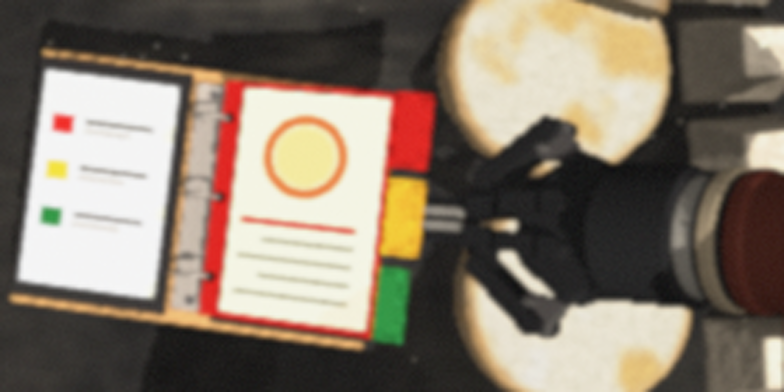

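View pics/e_wrist.png

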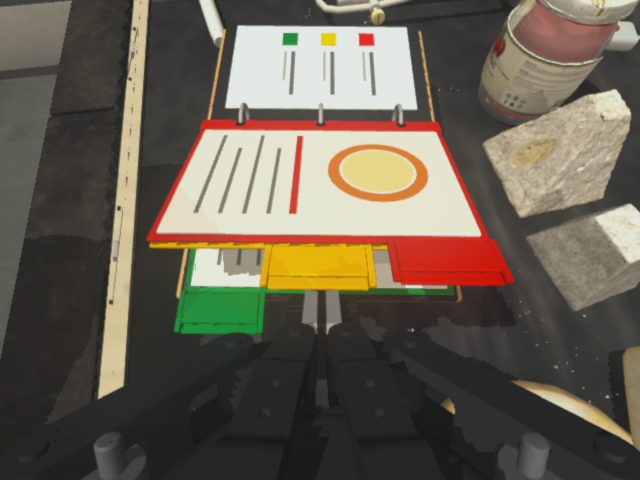

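In the wrist view, red and yellow have risen together and the green tab at (220,310) has stayed down with its page exposed. I'll carry on past vertical.

{"op": "apply_moves", "data": {
  "rows": [
    [0.4,-0.1,-0.2,0,0,0],
    [1.4,-0.1,-0.7,0,0,0],
    [2.5,-0.1,-1.1,0,0,0],
    [3.6,-0.1,-1.4,0,0,0],
    [4.8,-0.1,-1.6,0,0,0],
    [5.9,0,-1.7,0,0,0],
    [7.0,0,-1.7,0,0,0],
    [8.1,0,-1.6,0,0,0],
    [9.1,0,-1.4,0,0,0],
    [10.2,0,-1.2,0,0,0],
    [11.2,0,-0.8,0,0,0],
    [12.1,0,-0.4,0,0,0],
    [13.1,0,0.1,0,0,0],
    [13.9,0,0.8,0,0,0],
    [14.8,0,1.4,0,0,0],
    [15.5,0,2.2,0,0,0],
    [16.2,0,3.0,0,0,0],
    [16.2,0,3.0,0,0,0]
  ]
}}

```text
t: 6.5
tool_pos: [0.5829, 0.1873, 0.1824]
tool_rot: [-1.967, -1.69, -0.719]
contact_force: [-0.2, -0.8, -0.1]
opening: -0.0
```

```bash
python3 - <<'E'
from h import *
state(); delta(*[tcp(t,p) for t,p in((103,40),(108,40),(113,40),(118,40),(123,40),(128,40),(133,40),(138,38),(143,35),(148,32),(153,27.1),(158,22.1),(163,20),(168,20),(173,20))])
for n in('top','wrist'):
    d=ctrl.get_image(n); im=d['color']
    if n=='top': im=cv2.resize(im[165:345,320:600],None,fx=2.8,fy=2.8,interpolation=cv2.INTER_CUBIC)
    cv2.imwrite(f'pics/f_{n}.png',im)
E
```

```text
t 6.5 uvz [-0.0009  0.0184  0.1824] phi 40.1 y.ex 1.0 q [-0.12 -0.01  1.88  0.73  1.32 -0.17] F [-0.2 -0.8 -0.1] Fb [-0.1 -0.8] op -0.0
(0.0, np.float64(0.017068799626072308), np.float64(0.1842523863059345), 40) -> [0.0, 0.1, -0.2] [-0.0, -0.0, 0.0]
(0.0, np.float64(0.027371471406844504), np.float64(0.1815762652702067), 40) -> [0.6, 0.1, 0.6] [-0.0, -0.0, 0.0]
(0.0, np.float64(0.03740169909447776), np.float64(0.17801239067162433), 40) -> [1.2, 0.1, 1.6] [-0.0, -0.0, 0.0]
(0.0, np.float64(0.04708314659985208), np.float64(0.17358788574780892), 40) -> [1.6, 0.1, 2.5] [-0.0, -0.0, 0.0]
(0.0, np.float64(0.05634213226163369), np.float64(0.1683364236528198), 40) -> [2.0, 0.1, 3.5] [-0.0, -0.0, 0.0]
(0.0, np.float64(0.0651081896082081), np.float64(0.16229797118411946), 40) -> [2.3, 0.1, 4.5] [-0.0, -0.0, 0.0]
(0.0, np.float64(0.0733146036500777), np.float64(0.15551848461111187), 40) -> [2.5, 0.1, 5.6] [-0.0, -0.0, 0.0]
(0.0, np.float64(0.08065728920585041), np.float64(0.14834794739815327), 38) -> [2.6, 0.1, 6.6] [-0.0, -0.4, 0.0]
(0.0, np.float64(0.08721922969228674), np.float64(0.14070936304478293), 35) -> [2.6, 0.1, 7.6] [-0.0, -1.0, 0.0]
(0.0, np.float64(0.09307350014489688), np.float64(0.1325171345221986), 32) -> [2.5, 0.1, 8.6] [-0.0, -1.6, 0.0]
(0.0, np.float64(0.11758715580222416), np.float64(0.1341798479961701), 27.1) -> [4.5, 0.1, 10.1] [-0.0, -2.6, 0.0]
(0.0, np.float64(0.12255903200990642), np.float64(0.12369483900040788), 22.1) -> [4.2, 0.1, 11.2] [-0.0, -3.6, 0.0]
(0.0, np.float64(0.12642105564668984), np.float64(0.11334417906468229), 20) -> [3.8, 0.1, 12.2] [-0.0, -4.0, 0.0]
(0.0, np.float64(0.12925480273653375), np.float64(0.10308374305781659), 20) -> [3.4, 0.1, 13.2] [-0.0, -4.0, 0.0]
(0.0, np.float64(0.13118351064207598), np.float64(0.092615373775293), 20) -> [2.8, 0.1, 14.1] [-0.0, -4.0, 0.0]
```

View pics/f_top.png

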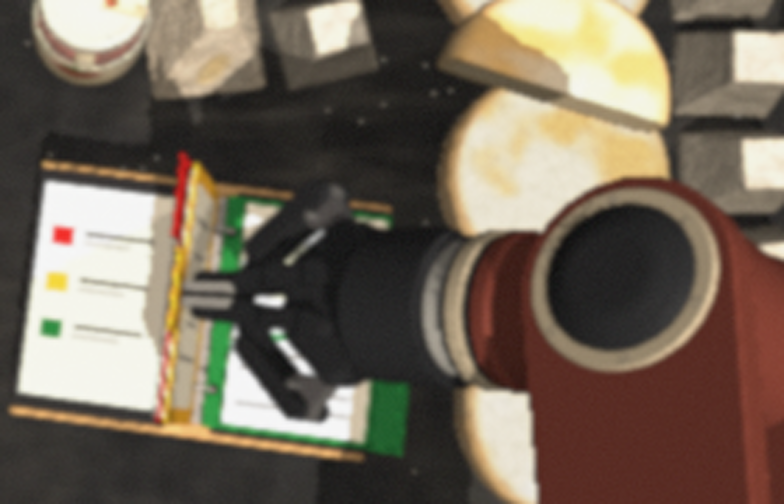

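View pics/f_wrist.png

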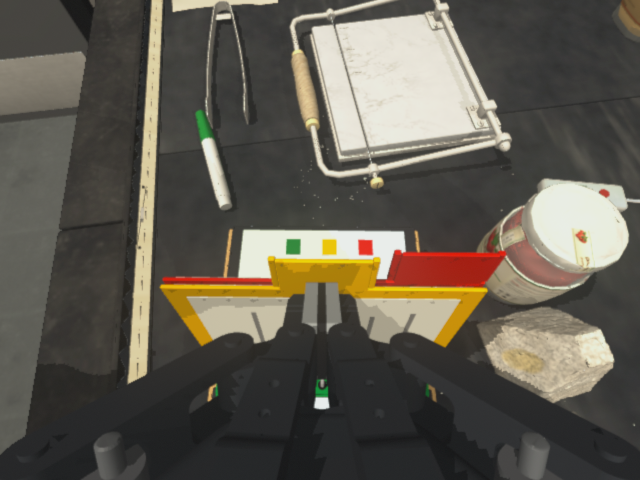

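Both panels are just past vertical, green lies flat on the right, and the jar and cheeses are clear. I'll smooth the last part of the path.

```bash
python3 - <<'E'
from h import *
delta(*[tcp(t,p,r) for t,p,r in((148,32,.122),(153,27.1,.1),(158,22.1,.1),(163,20,.1),(168,20,.1),(173,20,.1),(177,20,.1),(180,20,.1))])
E
```

```text
(0.0, np.float64(0.09307350014489688), np.float64(0.1325171345221986), 32) -> [2.6, 0.1, 8.7] [0.0, -1.6, 0.0]
(0.0, np.float64(0.09798501227008008), np.float64(0.12419205700190009), 27.1) -> [2.4, 0.1, 9.7] [0.0, -2.6, 0.0]
(0.0, np.float64(0.10216098720943712), np.float64(0.11545349394525782), 22.1) -> [2.2, 0.1, 10.6] [0.0, -3.6, 0.0]
(0.0, np.float64(0.10538235101550307), np.float64(0.10691200156078208), 20) -> [1.9, 0.1, 11.4] [0.0, -4.0, 0.0]
(0.0, np.float64(0.10773555552039005), np.float64(0.09850968585982589), 20) -> [1.5, 0.1, 12.2] [0.0, -4.0, 0.0]
(0.0, np.float64(0.1093474953059669), np.float64(0.08993424822037975), 20) -> [1.1, 0.1, 13.0] [0.0, -4.0, 0.0]
(0.0, np.float64(0.11009490039161648), np.float64(0.08299307627038588), 20) -> [0.7, 0.1, 13.6] [0.0, -4.0, 0.0]
(0.0, np.float64(0.110336618828645), np.float64(0.07776222157658236), 20) -> [0.4, 0.1, 14.0] [0.0, -4.0, 0.0]
```

{"op": "apply_moves", "data": {
  "rows": [
    [0.6,0.1,0.6,0,0,0],
    [1.2,0.1,1.6,0,0,0],
    [1.6,0.1,2.5,0,0,0],
    [2.0,0.1,3.5,0,0,0],
    [2.3,0.1,4.5,0,0,0],
    [2.5,0.1,5.6,0,0,0],
    [2.6,0.1,6.6,0,-0.4,0],
    [2.6,0.1,7.6,0,-1.0,0],
    [2.6,0.1,8.7,0,-1.6,0],
    [2.4,0.1,9.7,0,-2.6,0],
    [2.2,0.1,10.6,0,-3.6,0],
    [1.9,0.1,11.4,0,-4,0],
    [1.5,0.1,12.2,0,-4,0],
    [1.1,0.1,13.0,0,-4,0],
    [0.9,0.1,13.3,0,-4,0],
    [0.9,0.1,13.3,0,-4,0]
  ]
}}

```text
t: 8.2
tool_pos: [0.5974, 0.277, 0.0849]
tool_rot: [-2.192, -1.879, -0.387]
contact_force: [0.4, -0.0, 0.6]
opening: -0.0002
```

```bash
python3 - <<'E'
from h import *
state(); delta(*[tcp(t,20,.1) for t in(175,177,180)])
for n in('top','wrist'):
    d=ctrl.get_image(n); im=d['color']
    if n=='top': im=cv2.resize(im[165:345,320:600],None,fx=2.8,fy=2.8,interpolation=cv2.INTER_CUBIC)
    cv2.imwrite(f'pics/g_{n}.png',im)
E
```

```text
t 8.2 uvz [-0.0003  0.1093  0.0849] phi 20.1 y.ex 1.0 q [0.18 0.17 1.77 0.37 1.11 0.18] F [ 0.4 -0.   0.6] Fb [0.4 0. ] op -0.0002
(0.0, np.float64(0.10978177715232423), np.float64(0.08647018524753167), 20) -> [0.1, 0.0, -0.1] [-0.0, -0.0, 0.0]
(0.0, np.float64(0.11009490039161648), np.float64(0.08299307627038588), 20) -> [0.0, 0.0, 0.2] [-0.0, -0.0, 0.0]
(0.0, np.float64(0.110336618828645), np.float64(0.07776222157658236), 20) -> [-0.1, 0.0, 0.7] [-0.0, -0.0, 0.0]
```

View pics/g_top.png

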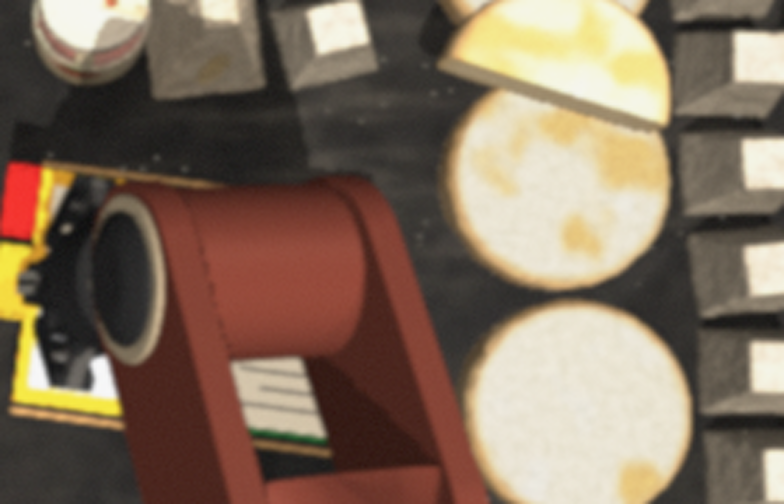

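View pics/g_wrist.png

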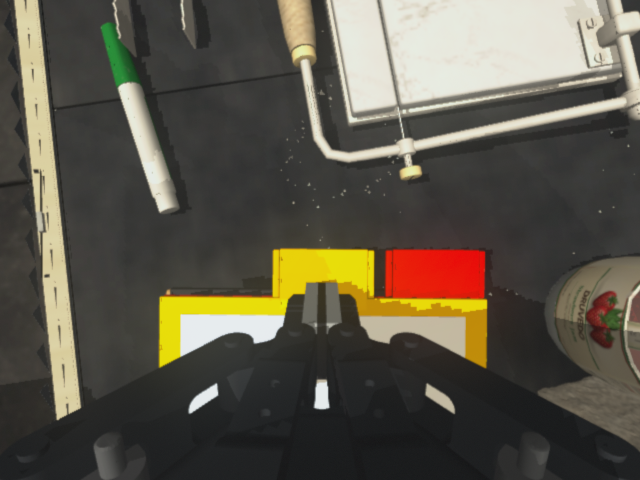

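Both panels are down to within a few degrees of flat. Now I'll press gently and watch the force.

{"op": "apply_moves", "data": {
  "rows": [
    [-0.1,0,0.2,0,0,0],
    [-0.1,0,0.4,0,0,0],
    [-0.2,0,0.6,0,0,0],
    [-0.2,0,0.7,0,0,0],
    [-0.2,0,0.7,0,0,0]
  ]
}}

```text
t: 8.8
tool_pos: [0.5982, 0.2776, 0.0788]
tool_rot: [-2.193, -1.88, -0.389]
contact_force: [-0.5, 0.4, -0.2]
opening: -0.0003
```

```bash
python3 -c "
from h import *
state(); delta(tcp(180,20,.1))"
```

```text
t 8.8 uvz [0.0004 0.1099 0.0788] phi 20.1 y.ex 1.0 q [0.18 0.18 1.77 0.37 1.1  0.18] F [-0.5  0.4 -0.2] Fb [-0.5  0.4] op -0.0003
(0.0, np.float64(0.110336618828645), np.float64(0.07776222157658236), 20) -> [-0.0, -0.0, 0.1] [0.0, -0.0, 0.0]
```

{"op": "apply_moves", "data": {
  "rows": [
    [0,0,0.1,0,0,0],
    [-0.1,0,0.2,0,0,0],
    [-0.1,0,0.3,0,0,0],
    [-0.1,0,0.3,0,0,0]
  ]
}}

```text
t: 9.2
tool_pos: [0.5985, 0.2777, 0.0764]
tool_rot: [-2.192, -1.88, -0.389]
contact_force: [-1.1, -1.2, 4.1]
opening: -0.0001
```

```bash
python3 -c "
from h import *
state()"
```

```text
t 9.2 uvz [0.0006 0.1101 0.0764] phi 20.1 y.ex 1.0 q [0.18 0.18 1.77 0.37 1.09 0.18] F [-1.1 -1.2  4.1] Fb [-0.9 -1.3] op -0.0001
```

{"op": "apply_moves", "data": {
  "rows": [
    [0,0,0.1,0,0,0],
    [-0.1,0,0.2,0,0,0],
    [-0.1,0,0.3,0,0,0],
    [-0.1,0,0.3,0,0,0]
  ]
}}

```text
t: 9.6
tool_pos: [0.5988, 0.2778, 0.0759]
tool_rot: [-2.191, -1.881, -0.389]
contact_force: [-7.3, -4.4, 13.1]
opening: 0.0001
```

```bash
python3 -c "
from h import *
state(); delta((0,.108,.12,20),(0,.06,.28,0),(0,-.22,.33,0))"
```

```text
t 9.6 uvz [0.0009 0.1103 0.0759] phi 20.1 y.ex 1.0 q [0.18 0.19 1.77 0.37 1.09 0.17] F [-7.3 -4.4 13.1] Fb [-6.5 -5.5] op 0.0001
(0, 0.108, 0.12, 20) -> [1.3, -0.1, -4.2] [-0.0, -0.0, 0.0]
(0, 0.06, 0.28, 0) -> [2.3, -0.1, -20.9] [0.0, -4.0, 0.0]
(0, -0.22, 0.33, 0) -> [-22.3, -0.1, -35.2] [0.0, -4.0, 0.0]
```

It's firmly at the stop (13 N). I'll retract straight up, then swing out of the cameras' way.

{"op": "apply_moves", "data": {
  "rows": [
    [0.1,0,-0.4,0,0,0],
    [0.3,0,-1,0,0,0],
    [0.8,0,-2.5,0,0,0],
    [1.3,0,-4.2,0,0,0],
    [2,0,-8,0,0,0],
    [2.3,0,-12,0,-1,0],
    [2.3,0,-16,0,-2.5,0],
    [2.3,0,-21,0,-4,0],
    [-2,0,-23,0,-4,0],
    [-6,0,-26,0,-4,0],
    [-10,0,-28,0,-4,0],
    [-14,0,-30.5,0,-4,0],
    [-18,0,-33,0,-4,0],
    [-22.3,0,-35.2,0,-4,0],
    [-22.3,0,-35.2,0,-4,0],
    [-22.3,0,-35.2,0,-4,0]
  ]
}}

```text
t: 11.2
tool_pos: [0.5486, -0.0497, 0.3312]
tool_rot: [2.386, 2.043, 0.006]
contact_force: [-0.0, 0.3, 0.3]
opening: -0.0001
```

```bash
python3 - <<'E'
from h import *
state()
for n in('top','scene'):
    d=ctrl.get_image(n); im=d['color']
    if n=='top': 
        cv2.imwrite('pics/h_full.png',im); im=cv2.resize(im[205:345,300:500],None,fx=4,fy=4,interpolation=cv2.INTER_CUBIC)
    else: im=cv2.resize(im[130:290,230:470],None,fx=3.3,fy=3.3,interpolation=cv2.INTER_CUBIC)
    cv2.imwrite(f'pics/h_{n}.png',im)
E
```

```text
t 11.2 uvz [ 0.0015 -0.2211  0.3312] phi 0.1 y.ex 1.0 q [-0.23 -0.17  1.66  0.    1.65 -0.07] F [-0.   0.3  0.3] Fb [-0.1  0.3] op -0.0001
```

View pics/h_top.png

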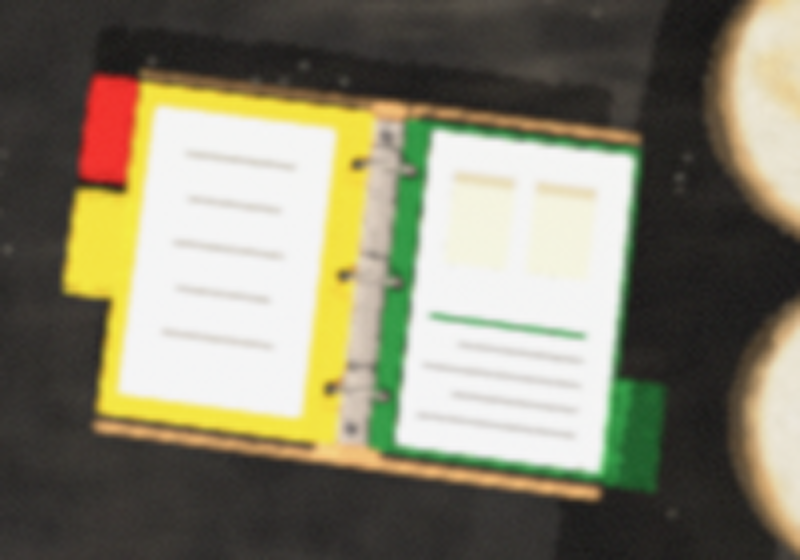

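View pics/h_full.png

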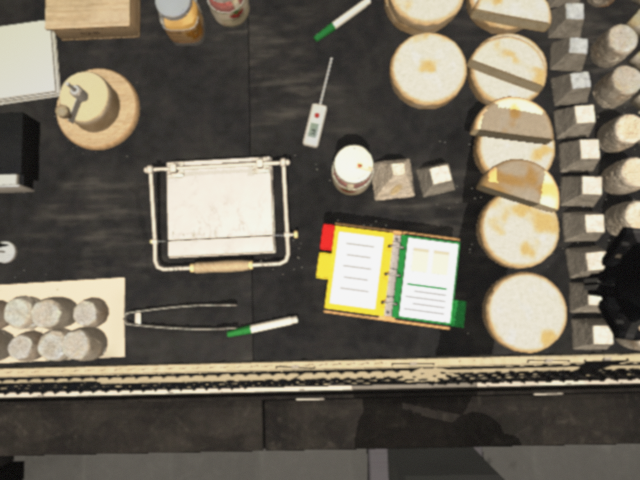

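View pics/h_scene.png

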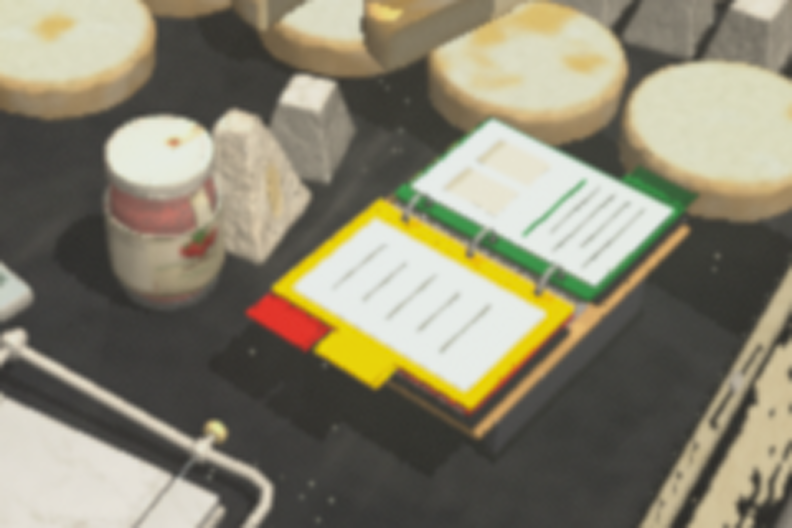

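The panels look flat on the left, green is open on the right, and the other items haven't moved. I'll check flatness by triangulating the tab corners from both views.

```bash
python3 - <<'E'
from h import *
a=ctrl.get_image('top'); b=ctrl.get_image('scene')
def tri(p,q):
    p=(300+p[0]/4-.4,205+p[1]/4-.4); q=(230+q[0]/3.3-.35,130+q[1]/3.3-.35)
    c1,v1=ray(a,p); c2,v2=ray(b,q); s=np.linalg.lstsq(np.c_[v1,-v2],c2-c1,rcond=None)[0]
    A,B=c1+s[0]*v1,c2+s[1]*v2; m=(A+B)/2; w=m-[S[0],S[1],0]
    return np.round([w@ex,w@ey,m[2],np.linalg.norm(A-B)],4)
for n,p,q in(('yel far',(77,188),(315,348)),('yel near',(63,295),(375,388)),('red far',(93,74),(247,312)),('red near',(80,180),(308,348)),('grn near',(655,492),(678,220)),('grn far',(665,383),(628,170))): print(n,tri(p,q))
# change from the start
x=cv2.imread('pics/a_top.png'); D=cv2.absdiff(x,a['color']).max(2)
for n,(r,c) in {'jar':(slice(140,200),slice(328,372)),'pyr':(slice(155,205),slice(372,414)),'ash':(slice(160,200),slice(416,458)),'marker':(slice(312,342),slice(222,304)),'tongs':(slice(298,336),slice(120,240)),'slicer':(slice(150,280),slice(140,305))}.items(): print(n,(D[r,c]>60).sum())
E
```

```text
yel far [0.0236 0.1342 0.0725 0.0025]
yel near [-0.0231  0.1352  0.0718  0.0005]
red far [0.0762 0.1338 0.0675 0.0024]
red near [0.0282 0.1338 0.0689 0.0012]
grn near [-0.0706 -0.1369  0.0374  0.0134]
grn far [-0.0257 -0.1338  0.0575  0.0047]
jar 0
pyr 0
ash 0
marker 0
tongs 0
slicer 0
```

Yellow's tab edge is at 72 mm and red's at 68 mm, which matches flat (72 and 67 mm). The green heights don't count: my corner picks in the scene view were bad, with 5–13 mm ray mismatch. In the top view its tab corners are at exactly the same pixels as at the start. I'll hand in.

```bash
python3 -c "
from h import *
state(); print(ctrl.finish_job())"
```

```text
t 11.4 uvz [ 0.0013 -0.2189  0.3296] phi 0.1 y.ex 1.0 q [-0.22 -0.16  1.66  0.    1.65 -0.07] F [-0.2  0.1  0. ] Fb [-0.3  0.1] op -0.0001
the job is handed in; nothing more can be done
None
```

The book is open at the green page: the red and yellow panels lie flat on the left, and the green panel is still on the right. I handed the job in at 11.4 s; it reports no verdict.

I slid the shut fingertips under the yellow tab and pushed it, with the red panel riding on top, up over the rings. I then pressed both down to the stop at about 13 N and moved the arm clear.

**Last checks:**
- **Red and yellow panels:** triangulated tab edges are at about 68 mm (red) and 72 mm (yellow), against 67 and 72 mm for exactly flat.
- **Green panel:** its tab corners are at the same pixels in the top view as at the start. My attempt to triangulate its height failed on poor corner picks (5–13 mm ray mismatch), so I relied on the top view and the scene picture.
- **Other items:** the jar, pyramid, ash brick, marker, tongs and slicer show no change in the top view, and the contact force was about zero at hand-in.

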